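Lock the webbing winder's crank disc

TASK

Lock the bench winder: push its black crank knob round until the slot across the yellow disc lines up with the steel lock bar, then push the bar by its red plate right through the disc until its nose is fully home in the keeper on the far side. This is all pushing: do not lift the bar, leave the yellow thread cone, the blue webbing roll and the green buckle beside it where they are, and move clear when done.

Things in the scene. Friction and masses are not known exactly. Their poses are not given: they have to be found in the camera images.
- winder: Bench winder, fixed. Green bed plate 325 x 100 x 8 mm on the table. Origin on the disc axis at table level; its +x is the way the lock bar is pushed, z up. The bed reaches from x -235 to +90 mm, y -50 to +50. The bar runs along y = 0 in an open channel (x -230 to -55, up to 22 mm high, 19 wide inside) and under an aluminium strap (x -95 to -55, up to 30 mm high), then the disc, then the keeper.
- keeper_end (a point): Inner face of the keeper's end wall, where the bar's nose stops: 72 mm ahead of the disc axis, 19 mm above the table. The keeper is an aluminium housing at winder x 46 to 82 mm, up to 32 mm high, 22 mm wide inside, with a flared mouth.
- disc_axis (a point): Centre of the yellow disc's top, 28 mm above the table. The disc has 72 mm diameter; a 22 mm wide slot, open above, crosses it right through the centre.
- disc (a joint): Disc angle about its vertical axis, rad, counter-clockwise from above positive. Slot in line with the bar at 0 and, half a turn on, at 3.1416: either will do. Limits -0.6 to 3.74, starts from 0.5 to 2.64, stays where left (about 3 N at the knob turns it). The knob stands in winder-frame direction angle - pi/2: at y = -52 mm when 0, ahead over the keeper when 1.57, at y = +52 mm when 3.14.
- knob (a point): Middle of the crank knob: black upright grip of 16 mm diameter, 52 mm from the disc axis, standing from 36 to 65 mm above the table; this point is 50 mm high. It hangs on a 12 mm wide steel arm (28 to 33 mm high). Nothing else within the knob's circle is higher than 33 mm.
- lock_bar: Steel lock bar 180 x 16 x 10 mm, 0.25 kg, loose but held in its channel by the strap; slides with about 1 to 2 N. Origin: tail end, on the underside (14 mm above the table); its +x runs to the nose, which tapers to 9 mm width over its last 8 mm. Starts with the nose 4 to 16 mm short of the disc's rim; home lies 112 to 124 mm further on.
- bar_nose (a point): Front tip of the bar, at mid-width and 5 mm above its underside. Fully home it touches the keeper's end wall.
- push_plate (a point): Middle of the rear face (the face to push) of the red upright plate at the tail of the bar: 40 mm wide, 8 mm thick, standing from 28 to 58 mm above the table; this point is 44 mm high. Nothing of the winder behind the plate is higher than 22 mm.
- yellow_cone: Yellow thread cone, 56 mm diameter, 100 mm high, standing loose near the winder; origin at the centre of its base. Leave alone.
- blue_roll: Dark blue roll of webbing, 72 x 74 x 26 mm, lying loose near the winder; origin at the centre of its underside. Leave alone.
- green_buckle: Green plastic buckle, 62 x 43 x 11 mm, lying loose near the winder; origin at the centre of its underside. Leave alone.
Mind the look-alikes: they are no part of the job. Of the things that look like the lock_bar, the larger one is meant.

How it is judged:
By the outcome, as a careful person would: the job done as asked, in the order asked, and still so for the second after the job is handed in, with the robot touching nothing.
It also fails if it takes over 54 s, if anything falls off the work surface, if the arm or the gripper's body presses on something with over 40 N, if the wrist force passes 120 N, or if a joint passes its speed limit or range.

ROBOT

A 6-joint arm with a two-finger parallel gripper is mounted at the origin on a cart in front of the work surface, level with it; the furniture and walls round the work are solid. World frame = base frame: x ahead of the robot, y to its left, z up, the work surface at z = 0. Lengths are in m, angles in degrees, forces in N, time in s.
With the tool pointing down it reaches from about 0.35 to 0.875 m from the base axis. Payload 4.2 kg.
Tool frame: the origin (TCP) lies between the finger pads; the fingertips stand 17 mm ahead of it and the grasp point (between the pads) lies 2 mm behind it; z points along the fingers, y is the direction in which the jaws open and shut (so a half turn about z gives the same grasp; the last joint's range is limited). The gripper opens to 87 mm and grips with 3 to 60 N. Pads are 19 mm wide; open, the fingers measure 117 mm over their backs; the gripper's body (75 mm by 190 mm) begins 51 mm behind the grasp point.
Start: joints at [86.895, 22.042, 0.453, 0, -68.411, -14.817], TCP at [0.192, 0.595, 0.214] pointing down, gripper open.
Joint ranges: [-179.83, 179.83], [-69.29, 118.12], [-61.27, 80.66], [-181.25, 117.63], [-171.15, -9.14], [-177.46, 177.46]. Speed limits (degrees/s): [159.86, 159.86, 180, 180, 180, 180].

INTERFACE

Orientations are given as a 3x3 rotation matrix whose columns are the frame's x, y, z axes.
In Python, from station import r gives the robot as it stands.
- The arm moves only by the shell command python3 -m creep 'ROWS'. ROWS is JSON, a list of rows, each a list of 7 numbers: the opening, from 0 (shut) to 1 (fully open), then the shift along the tool's x, y, z scaled (see below), then the turn, a rotation vector about the tool's x, y, z scaled (see below). A call has 1 to 5 rows; each row is the pose to reach, as a shift and turn from the pose measured when the call began, along the tool's axes at that moment, turning the shorter way round; what a row does not reach only later rows make up. The controller multiplies each number of a shift by 300 mm and each number of a turn by 180 degrees. A row lasts 1/12 s, in which the tool goes at most 41.7 mm and 7.16 degrees, less where a joint would pass 70% of its speed; a pose out of reach is approached as far as the arm can. A call with a number of a shift or a turn outside -1 to 1 is refused whole. A call with a gripper value outside its range is refused whole. The fingers move at their own pace and stop on an object; the grip force is fixed at half the most. Time passes only in rows, so rows that repeat a pose let the fingers close. It gives the time, the measured TCP pose, the force and the opening at its end, in the units of the state.
- r.sense(): the state, without advancing time (a new reading comes with each control period).
- r.capture(name): name is "scene" or "top" or "wrist"; returns the picture (400x640x3 uint8, blue, green, red); there is no depth.
- r.camera_model(name): a dict with "mtx" (3x3 intrinsics, pixels), "dist" ([k1, k2, p1, p2, k3] as OpenCV has them; the pictures are not rectified), "R" (3x3) and "t" (3): a world point X has camera coordinates R X + t; the wrist camera has in their place "mount" (4x4, takes a point from camera to tool coordinates, whose origin is the TCP and whose axes are the flange's). Camera axes: x right, y down, z forward; pixel columns grow to the right and rows downward; lengths in m; the calibration is good to about 2 mm. A picture is of the moment at which its call begins: read the wrist's pose just before it. camera_model takes no time and is no camera call.
- r.finish_job(): hands the job in, once; it reports no verdict.
Trained networks look in the newest picture that a camera, given by its name, has taken for a name from the list of things; names that differ only in an ending like _2 or _b are one class to them, and where a whole thing is asked for, a point or a joint stands for the part that bears it (a point fixed in the world has none). Each returns a list of dicts, best first, with "score" (0 to 1); they miss things now and then, are a little off and sometimes report something else, mostly with a low value. They report only what shows in the picture. A call takes as long as a camera call. They do not tell look-alikes from the thing itself.
- r.recognise(camera, target): "rect" ([left, top, right, bottom] as shares, 0 to 1, of the picture: columns of its width, rows of its height, round what is visible of it).
- r.outline_of(camera, target): "pixels" (400x640 bool, what is visible of it) and "rect" ([left, top, right, bottom] as shares, 0 to 1, of the picture: columns of its width, rows of its height, round what is visible of it).
The state is a dict: "time_s": time; "joints": joint angles; "joint_velocities": joint speeds; "effort": joint torques, N m; "tcp_pos": TCP position; "ee_rot": TCP orientation; "wrist_force": force on the tool from outside, world axes, zero at the start; "moment": the same for the moment, N m; "gripper_width": opening from 0.0 (shut) to 1.0 (fully open).
Only numpy, scipy, OpenCV 4.12 (cv2) and the standard library are available. Lean on these libraries where they do the work, as an engineer would, in place of code of your own. Each camera call takes 0.05 s, during which the arm holds its last target.

## Working session

There is one attempt and no reset: what is moved stays moved. The work goes in short steps, Python scripts to look and compute and a shell command to move; the robot and the scene stay as the last step left them, time stands still between calls to the robot, and variables do not carry over. Pictures are saved under pics/ and viewed, and the job is handed in when it is done.

```bash
ls; mkdir -p pics
python3 - <<'E'
from station import r
import cv2,numpy as np
s=r.sense();print(s)
for n in("scene","top"):
    im=r.capture(n);cv2.imwrite(f"pics/{n}0.png",im)
    m=r.camera_model(n);print(n,m)
print(r.camera_model("wrist"))
E
```

```text
pics
{'time_s': 0.0, 'joints': array([ 8.68951057e+01,  2.20914027e+01,  3.78498917e-01, -2.72933764e-02,
       -6.84119101e+01, -1.48156277e+01]), 'joint_velocities': array([-0.01834454,  0.02343859,  0.02026309,  0.02190849, -0.02796726,
        0.05154149]), 'effort': array([-5.94008015e-04, -3.90669715e+01,  1.87400061e+01,  4.21977684e+00,
        1.09160817e-02, -1.97467325e-04]), 'tcp_pos': array([0.19212028, 0.59407619, 0.21334852]), 'ee_rot': array([[ 9.51430199e-01, -3.07864033e-01, -5.60283463e-04],
       [-3.07864516e-01, -9.51427776e-01, -2.15118293e-03],
       [ 1.29202603e-04,  2.21919180e-03, -9.99997529e-01]]), 'wrist_force': array([ 0.277394  ,  0.66136155, -0.70301803]), 'moment': array([ 0.05745391, -0.06291615,  0.00223769]), 'gripper_width': 0.9968318373918332}
scene {'mtx': array([[376.03393194,   0.        , 320.54748235],
       [  0.        , 376.03393194, 197.21870236],
       [  0.        ,   0.        ,   1.        ]]), 'dist': array([-0.06050426,  0.        ,  0.        ,  0.        ,  0.        ]), 'R': array([[ 0.46659439, -0.88442746,  0.00881708],
[... 492 characters left out ...]
26],
       [ 0.20636306, -0.00700305, -0.97845043]]), 't': array([0.07385998, 0.55472151, 0.93951984])}
{'mtx': array([[285.4435906 ,   0.        , 314.12846899],
       [  0.        , 285.4435906 , 200.29903688],
       [  0.        ,   0.        ,   1.        ]]), 'dist': array([-0.03204536,  0.        ,  0.        ,  0.        ,  0.        ]), 'mount': array([[-1.77654543e-03, -9.57315204e-01, -2.89040558e-01,
         8.01257316e-02],
       [ 9.99998039e-01, -1.95360243e-03,  3.24076882e-04,
        -4.55460811e-05],
       [-8.74914063e-04, -2.89039416e-01,  9.57316797e-01,
        -1.71606483e-01],
       [ 0.00000000e+00,  0.00000000e+00,  0.00000000e+00,
         1.00000000e+00]])}
```

View pics/scene0.png

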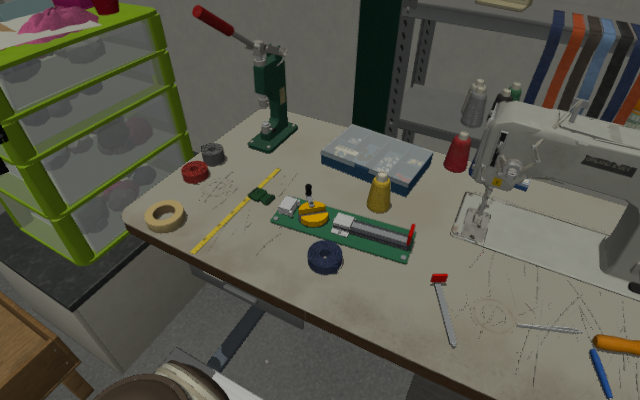

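View pics/top0.png

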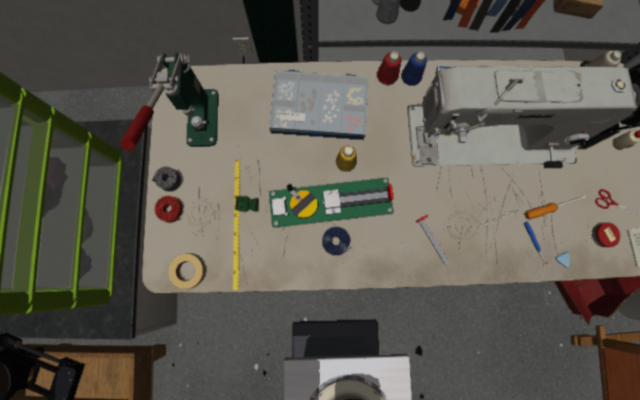

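Run:
```python
import cv2
a=cv2.imread("pics/top0.png")[145:260,225:405];cv2.imwrite("pics/topc.png",cv2.resize(a,None,fx=4.4,fy=4.4,interpolation=cv2.INTER_CUBIC))
a=cv2.imread("pics/scene0.png")[160:285,240:430];cv2.imwrite("pics/scenec.png",cv2.resize(a,None,fx=4.2,fy=4.2,interpolation=cv2.INTER_CUBIC))
```

```text
(no output)
```

View pics/topc.png

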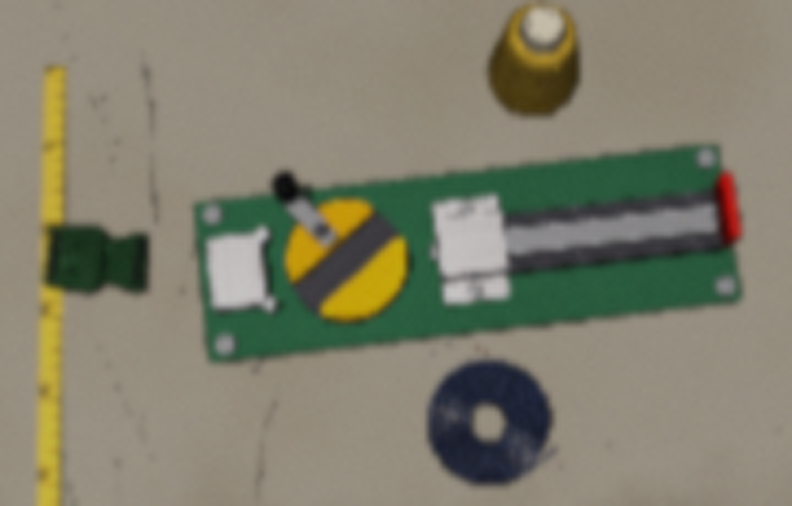

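View pics/scenec.png

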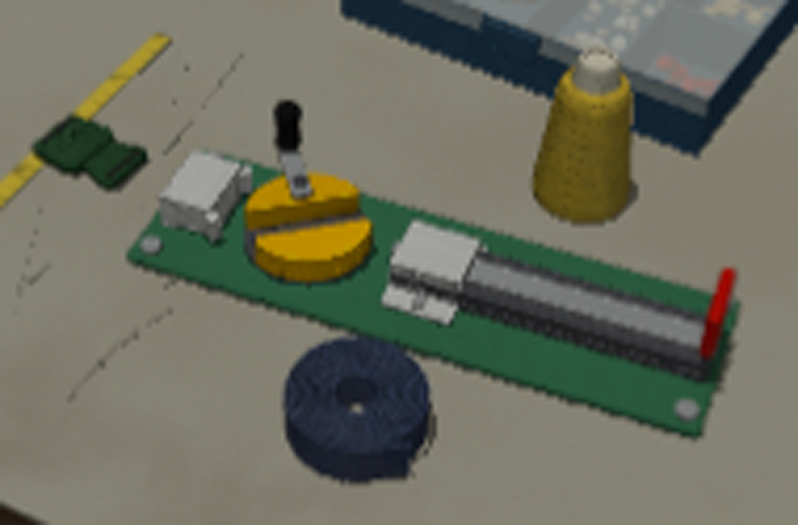

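```bash
cat > h.py <<'E'
import numpy as np,cv2
from scipy.optimize import least_squares
from station import r
def proj(n,X,s=None):
    m=r.camera_model(n); X=np.atleast_2d(np.asarray(X,float))
    if n=="wrist":
        T=np.eye(4);T[:3,:3]=s['ee_rot'];T[:3,3]=s['tcp_pos'];C=np.linalg.inv(T@m['mount']);R,t=C[:3,:3],C[:3,3]
    else: R,t=m['R'],m['t']
    return cv2.projectPoints(X,cv2.Rodrigues(R)[0],t,m['mtx'],m['dist'])[0].reshape(-1,2)
def W(p,L):
    L=np.atleast_2d(np.asarray(L,float));c,s=np.cos(p[2]),np.sin(p[2])
    return np.c_[p[0]+c*L[:,0]-s*L[:,1],p[1]+s*L[:,0]+c*L[:,1],L[:,2]]
E
python3 - <<'E'
from h import *
C=np.array([[.09,-.05,.008],[-.235,-.05,.008],[-.235,.05,.008],[.09,.05,.008]])
top=np.array([[195,203],[718,145],[741,298],[212,360]])/4.4+[225,145]
sc=np.array([[205,152],[740,300],[697,437],[128,258]])/4.2+[240,160]
top-=.4;sc-=.4
f=lambda p:np.r_[proj("top",W(p,C))-top,proj("scene",W(p,C))-sc].ravel()
q=least_squares(f,[.5,.05,1.6]);p=q.x;print(p,np.degrees(p[2]),np.round(f(p).reshape(-1,2),1))
for n,g in(("top",top),("scene",sc)):
    q=least_squares(lambda p:(proj(n,W(p,C))-g).ravel(),p);print(n,q.x,q.cost)
np.save("p.npy",p)
for a in np.linspace(.4,1.2,9):
    k=W(p,[[.052*np.cos(a-np.pi/2),.052*np.sin(a-np.pi/2),.065]])
    print(round(a,2),(proj("top",k)[0]-[225,145])*4.4,(proj("scene",k)[0]-[240,160])*4.2)
# plate
for x in np.arange(-.245,-.2,.005):
    print(x,(proj("top",W(p,[[x,-.02,.058],[x,.02,.058]]))-[225,145])*4.4)
E
```

```text
[0.54131284 0.09705929 1.66064293] 95.14783138064368 [[-1.  -0.1]
 [-0.3 -0.6]
 [ 0.2  0.9]
 [-1.4  1. ]
 [ 0.2 -0.9]
 [ 1.2  0.6]
 [ 1.5 -0.1]
 [-0.6 -0.4]]
top [0.54225669 0.09539136 1.65953792] 1.646881437084764
scene [0.540513   0.09821432 1.66149503] 1.9322720776417255
0.4 [297.0831481 169.069783 ] [309.14828443 103.80186243]
0.5 [289.43323417 173.76997674] [299.89087094 104.05688159]
0.6 [282.28475929 179.18994245] [290.70432761 104.89427224]
0.7 [275.70835714 185.27823016] [281.66874168 106.30795968]
0.8 [269.76950165 191.97681208] [272.86352991 108.28754026]
0.9 [264.52786413 199.22155313] [264.36703602 110.8182615 ]
1.0 [260.03670636 206.94274222] [256.25610175 113.88100042]
1.1 [256.34231598 215.06568313] [248.60560445 117.45224494]
1.2 [253.48349091 223.51134324] [241.48795488 121.50408371]
-0.245 [[754.74928257 166.65768725]
 [765.63816634 233.29551774]]
-0.24 [[746.34518365 167.61988472]
 [757.16961537 234.28450812]]
-0.235 [[737.93505726 168.5828271 ]
 [748.69487283 235.27400751]]
-0.22999999999999998 [[729.5189965  169.54650376]
 [740.21403405 236.26400472]]
-0.22499999999999998 [[721.09709458 170.51090403]
 [731.72719451 237.25448852]]
-0.21999999999999997 [[712.66944487 171.47601724]
 [723.23444982 238.24544769]]
-0.21499999999999997 [[704.2361409  172.4418327 ]
 [714.73589575 239.23687098]]
-0.20999999999999996 [[695.79727632 173.40833971]
 [706.23162823 240.22874712]]
-0.20499999999999996 [[687.35294493 174.37552754]
 [697.72174333 241.22106484]]
```

```bash
cat >> h.py <<'E'
def go(L,p=None):
    p=np.load("p.npy") if p is None else p
    s=r.sense();R=s['ee_rot'];d=R.T@(W(p,[L])[0]-s['tcp_pos'])
    c,sn=np.cos(p[2]),np.sin(p[2]);xw=np.array([c,sn,0])
    Rt=np.c_[np.cross(-xw,[0,0,-1]),-xw,[0,0,-1]]
    rv=cv2.Rodrigues(R.T@Rt)[0].ravel()
    print("shift",np.round(d/.3,4),"turn",np.round(rv/np.pi,4),"dist",np.round(np.linalg.norm(d)*1e3,1))
def where():
    p=np.load("p.npy");s=r.sense();d=s['tcp_pos']-[p[0],p[1],0];c,sn=np.cos(p[2]),np.sin(p[2])
    print("t %.2f"%s['time_s'],"winder mm",np.round([1e3*(c*d[0]+sn*d[1]),1e3*(-sn*d[0]+c*d[1]),1e3*d[2]],1),"F",np.round(s['wrist_force'],1),"Fx_w",round(c*s['wrist_force'][0]+sn*s['wrist_force'][1],2),"g",round(s['gripper_width'],3))
E
python3 -c "
from h import *
go([.075,-.038,.2]);where()"
```

```text
shift [1.636  0.9383 0.0469] turn [ 6.000e-04  1.000e-04 -1.282e-01] dist 566.0
t 0.10 winder mm [526.4 303.1 213.5] F [ 0.9  0.5 -0.2] Fx_w 0.4 g 1.002
```

```bash
python3 -m creep '[[0,0.6,0.34,0.02,0,0,-0.128],[0,0.6,0.34,0.02,0,0,-0.128],[0,0.6,0.34,0.02,0,0,-0.128],[0,0.6,0.34,0.02,0,0,-0.128],[0,0.6,0.34,0.02,0,0,-0.128]]'; python3 -c "
from h import *
go([.075,-.038,.2]);where()"
```

```text
time_s: 0.52
tcp_pos: [0.3327, 0.4398, 0.2072]
ee_rot: [[0.996, 0.091, -0.001], [0.091, -0.996, -0.003], [-0.001, 0.003, -1.0]]
wrist_force: [0.3, -0.1, 0.0]
gripper_width: 0.704
shift [0.7158 0.951  0.0257] turn [0.0008 0.0004 0.0004] dist 357.2
t 0.52 winder mm [360.1 177.1 207.2] F [ 0.3 -0.1  0. ] Fx_w -0.17 g 0.704
```

```bash
python3 -m creep '[[0,0.42,0.56,0.02,0,0,0],[0,0.42,0.56,0.02,0,0,0],[0,0.42,0.56,0.02,0,0,0],[0,0.42,0.56,0.02,0,0,0],[0,0.42,0.56,0.02,0,0,0]]'; python3 -c "
from h import *
go([.075,-.038,.2]);where()"
```

```text
time_s: 0.93
tcp_pos: [0.4717, 0.2847, 0.2014]
ee_rot: [[0.996, 0.091, -0.001], [0.091, -0.996, -0.003], [-0.002, 0.003, -1.0]]
wrist_force: [0.3, 0.9, 0.0]
gripper_width: 0.329
shift [0.301  0.3943 0.0051] turn [0.0009 0.0005 0.0004] dist 148.8
t 0.93 winder mm [193.2  52.5 201.4] F [0.3 0.9 0. ] Fx_w 0.85 g 0.329
```

```bash
python3 -m creep '[[0,0.3,0.394,0,0,0,0],[0,0.3,0.394,0,0,0,0],[0,0.3,0.394,0,0,0,0],[0,0.3,0.394,0,0,0,0],[0,0.3,0.394,0,0,0,0]]'
python3 - <<'E'
from h import *
where()
s=r.sense();im=r.capture("wrist");cv2.imwrite("pics/w1.png",im);np.save("s1.npy",np.c_[s['ee_rot'],s['tcp_pos']])
print(np.round(s['tcp_pos'],4))
E
```

```text
time_s: 1.35
tcp_pos: [0.5745, 0.1714, 0.2005]
ee_rot: [[0.996, 0.085, -0.002], [0.085, -0.996, -0.004], [-0.003, 0.004, -1.0]]
wrist_force: [0.8, 0.3, -0.6]
gripper_width: 0.022
t 1.35 winder mm [ 71.  -39.7 200.5] F [ 0.8  0.3 -0.6] Fx_w 0.18 g 0.022
[0.5745 0.1714 0.2005]
```

View pics/w1.png

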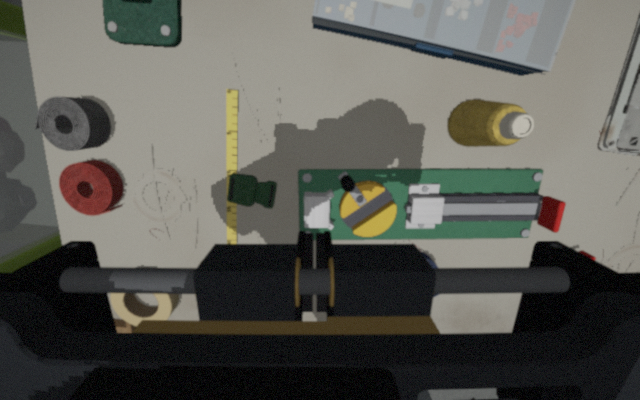

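Run:
```python
import cv2
a=cv2.imread("pics/w1.png")[150:260,285:585];cv2.imwrite("pics/w1c.png",cv2.resize(a,None,fx=2.66,fy=2.66,interpolation=cv2.INTER_CUBIC))
a=cv2.imread("pics/w1.png")[160:245,295:445];cv2.imwrite("pics/w1d.png",cv2.resize(a,None,fx=5,fy=5,interpolation=cv2.INTER_CUBIC))
```

```text
(no output)
```

View pics/w1c.png

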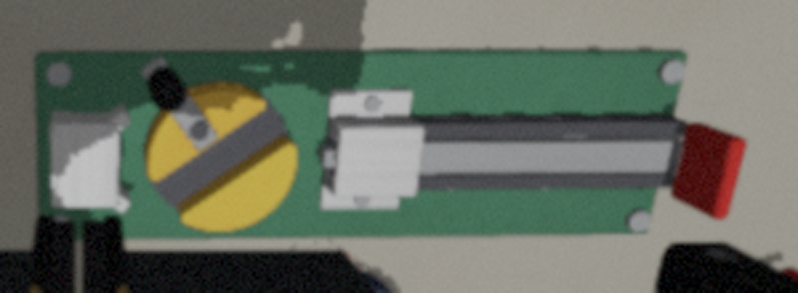

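View pics/w1d.png

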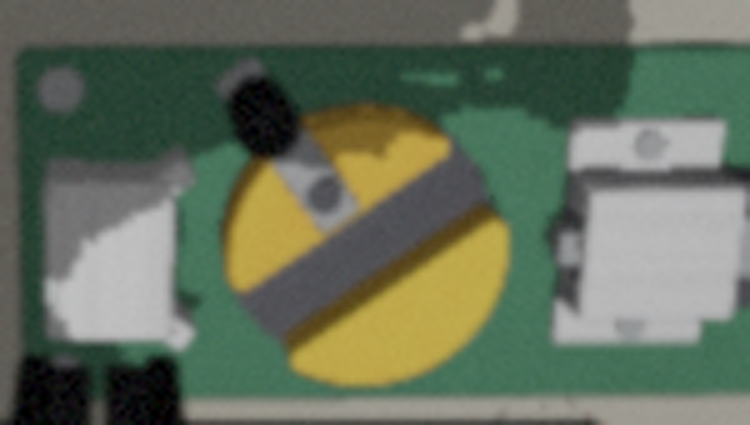

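Run:
```python
from h import *
p=np.load("p.npy");S=np.load("s1.npy");s=dict(ee_rot=S[:,:3],tcp_pos=S[:,3])
L=np.array([[.09,-.05,.008],[-.235,-.05,.008],[0,0,.028]])
g=np.array([[36/2.66+285,51/2.66+150],[686/2.66+285,52/2.66+150],[368.4,209]])-.3
print(proj("wrist",W(p,L),s)-g)
q=least_squares(lambda p:(proj("wrist",W(p,L),s)-g).ravel(),p);print(q.x,np.degrees(q.x[2]),q.fun)
C=np.array([[.09,-.05,.008],[-.235,-.05,.008],[-.235,.05,.008],[.09,.05,.008]])
top=np.array([[195,203],[718,145],[741,298],[212,360]])/4.4+[225,145]-.4
sc=np.array([[205,152],[740,300],[697,437],[128,258]])/4.2+[240,160]-.4
f=lambda p:np.r_[proj("top",W(p,C))-top,proj("scene",W(p,C))-sc,1.5*(proj("wrist",W(p,L),s)-g)].ravel()
p=least_squares(f,p).x;print(p,np.degrees(p[2]),np.round(f(p).reshape(-1,2)[8:],1));np.save("p.npy",p)
for a in np.linspace(.4,.9,6):
    k=[.052*np.cos(a-np.pi/2),.052*np.sin(a-np.pi/2)]
    print(round(a,2),((proj("wrist",W(p,[k+[.065],k+[.036],[.036*np.cos(a),.036*np.sin(a),.028],[-.036*np.cos(a),-.036*np.sin(a),.028]]),s)-[295,160])*5).round().tolist())
for x in(-.24,-.235,-.23,-.225,-.22): print(x,((proj("wrist",W(p,[[x,-.02,.058],[x,.02,.058]]),s)-[285,150])*2.66).round().tolist())
where()
```

```text
[[ 0.32880023  1.30375107]
 [ 2.01190496 -0.11162948]
 [ 1.06121909  2.65073184]]
[0.54314161 0.09897891 1.65225446] 94.66720735686643 [-0.74572453 -0.7915493   1.05162922 -0.12612684 -0.22670296  1.18366215]
[0.54278738 0.09849196 1.65446195] 94.79368736095962 [[-0.7 -0.5]
 [ 2.  -0.3]
 [ 0.2  2.2]]
0.4 [[318.0, 100.0], [299.0, 73.0], [235.0, 303.0], [500.0, 198.0]]
0.5 [[296.0, 110.0], [279.0, 82.0], [240.0, 314.0], [495.0, 186.0]]
0.6 [[275.0, 122.0], [260.0, 93.0], [247.0, 325.0], [488.0, 174.0]]
0.7 [[256.0, 136.0], [243.0, 106.0], [255.0, 336.0], [481.0, 163.0]]
0.8 [[239.0, 151.0], [227.0, 120.0], [264.0, 345.0], [472.0, 153.0]]
0.9 [[223.0, 168.0], [212.0, 136.0], [274.0, 353.0], [462.0, 144.0]]
-0.24 [[768.0, 138.0], [746.0, 221.0]]
-0.235 [[758.0, 138.0], [736.0, 221.0]]
-0.23 [[747.0, 138.0], [725.0, 221.0]]
-0.225 [[737.0, 138.0], [715.0, 221.0]]
-0.22 [[726.0, 138.0], [705.0, 221.0]]
t 1.40 winder mm [ 71.6 -36.4 200.4] F [-0.6  0.2  0.1] Fx_w 0.25 g 0.009
```

```bash
python3 -c "
from h import *
go([.074,-.043,.058])"
```

```text
shift [ 0.0235 -0.0096  0.4746] turn [0.0011 0.0011 0.001 ] dist 142.6
```

```bash
python3 -m creep '[[0,0.023,-0.01,0.12,0.001,0.001,0.001],[0,0.023,-0.01,0.24,0.001,0.001,0.001],[0,0.023,-0.01,0.35,0.001,0.001,0.001],[0,0.023,-0.01,0.42,0.001,0.001,0.001],[0,0.023,-0.01,0.475,0.001,0.001,0.001]]'; python3 -c "
from h import *
where();go([.054,-.043,.058]);go([.023,-.05,.058])"
```

```text
time_s: 1.82
tcp_pos: [0.577, 0.176, 0.0549]
ee_rot: [[0.996, 0.084, -0.004], [0.084, -0.996, -0.002], [-0.005, 0.002, -1.0]]
wrist_force: [-0.4, -0.8, 0.2]
gripper_width: 0.006
t 1.82 winder mm [ 74.4 -40.6  54.9] F [-0.4 -0.8  0.2] Fx_w -0.77 g 0.006
shift [ 0.0079  0.0679 -0.0101] turn [0.0006 0.0015 0.0002] dist 20.7
shift [ 0.0311  0.1712 -0.01  ] turn [0.0006 0.0015 0.0002] dist 52.3
```

```bash
python3 -m creep '[[0,0.005,0.04,-0.01,0,0.0015,0],[0,0.01,0.07,-0.01,0,0.0015,0],[0,0.018,0.095,-0.01,0,0.0015,0],[0,0.025,0.12,-0.01,0,0.0015,0],[0,0.028,0.14,-0.01,0,0.0015,0]]'
python3 - <<'E'
from h import *
where();go([.023,-.05,.058])
s=r.sense();np.save("s2.npy",np.c_[s['ee_rot'],s['tcp_pos']]);im=r.capture("wrist");cv2.imwrite("pics/w2.png",im)
im=r.capture("top");cv2.imwrite("pics/t2.png",cv2.resize(im[145:260,225:405],None,fx=4.4,fy=4.4))
E
```

```text
time_s: 2.23
tcp_pos: [0.5902, 0.1342, 0.0596]
ee_rot: [[0.996, 0.084, 0.003], [0.084, -0.996, -0.001], [0.003, 0.001, -1.0]]
wrist_force: [-0.3, -0.6, 0.1]
gripper_width: 0.006
t 2.23 winder mm [ 31.6 -50.2  59.6] F [-0.3 -0.6  0.1] Fx_w -0.53 g 0.006
shift [-0.0008  0.0288  0.0053] turn [ 0.0003 -0.001   0.0001] dist 8.8
```

View pics/w2.png

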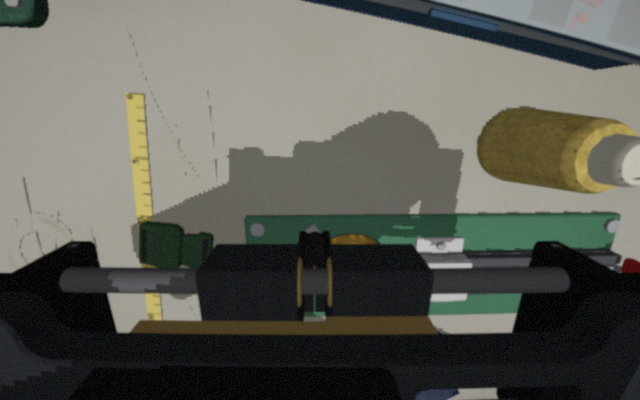

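View pics/t2.png

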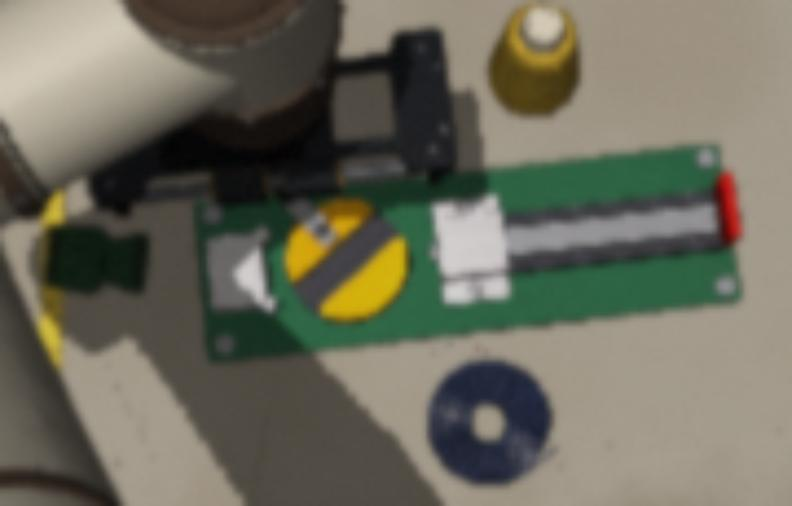

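Run:
```python
from h import *
s=r.sense();P=s['tcp_pos'];R=s['ee_rot']
for o in([0,0,0],[0,0,.017],[0,.015,.017],[0,-.015,.017],[0,0,-.05],[-.0095,0,.017]):
    X=P+R@np.array(o); print(o,((proj("top",X)-[225,145])*4.4).round(),proj("scene",X).round(),proj("wrist",X,s).round())
im=r.capture("scene");cv2.imwrite("pics/s2.png",cv2.resize(im[140:285,230:430],None,fx=4,fy=4,interpolation=cv2.INTER_CUBIC))
im=r.capture("top");cv2.imwrite("pics/t2.png",cv2.resize(im[150:230,245:345],None,fx=7,fy=7,interpolation=cv2.INTER_CUBIC))
```

```text
[0, 0, 0] [[276. 168.]] [[310. 185.]] [[314. 241.]]
[0, 0, 0.017] [[279. 175.]] [[310. 190.]] [[314. 231.]]
[0, 0.015, 0.017] [[304. 172.]] [[315. 192.]] [[335. 231.]]
[0, -0.015, 0.017] [[253. 177.]] [[304. 188.]] [[293. 231.]]
[0, 0, -0.05] [[270. 147.]] [[309. 168.]] [[314. 285.]]
[-0.0095, 0, 0.017] [[280. 190.]] [[308. 192.]] [[314. 243.]]
```

View pics/s2.png

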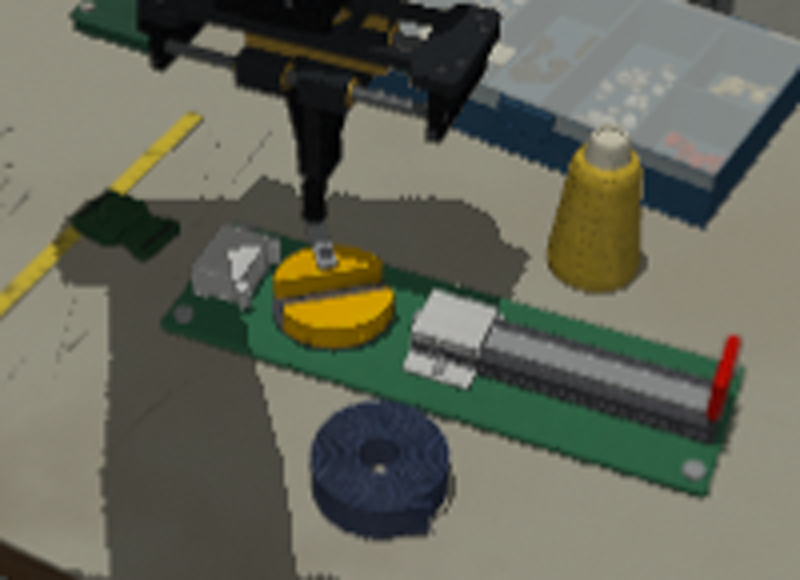

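View pics/t2.png

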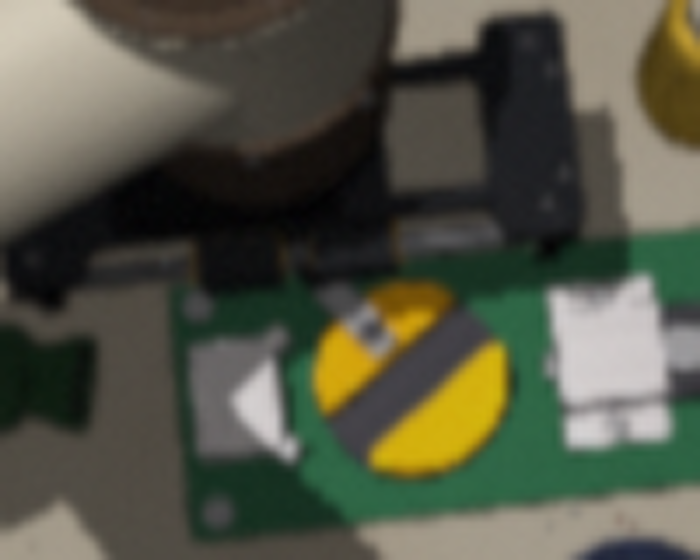

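Run:
```python
import cv2,numpy as np
a=cv2.imread("pics/w2.png")[200:330,230:430];a=np.clip(a.astype(float)*2.2,0,255).astype('uint8');cv2.imwrite("pics/w2c.png",cv2.resize(a,None,fx=4,fy=4,interpolation=cv2.INTER_CUBIC))
a=cv2.imread("pics/s2.png")[60:340,180:440];a=np.clip(a.astype(float)*2.2,0,255).astype('uint8');cv2.imwrite("pics/s2c.png",cv2.resize(a,None,fx=2,fy=2,interpolation=cv2.INTER_CUBIC))
```

```text
(no output)
```

View pics/w2c.png

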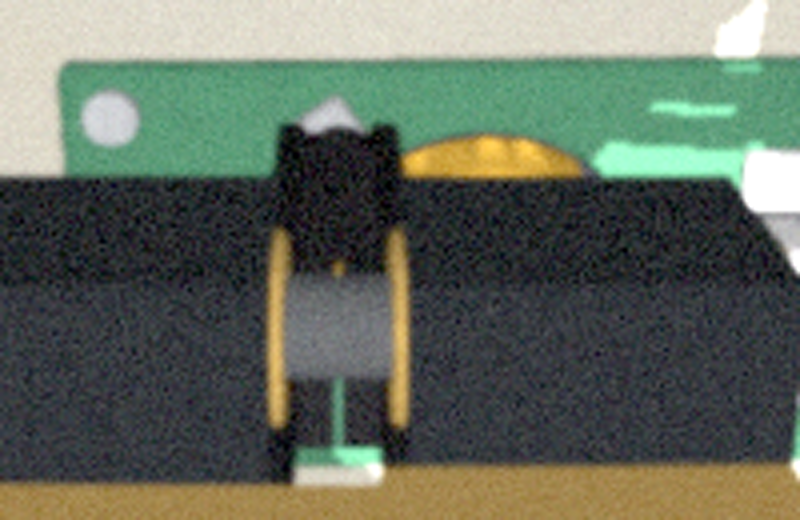

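View pics/s2c.png

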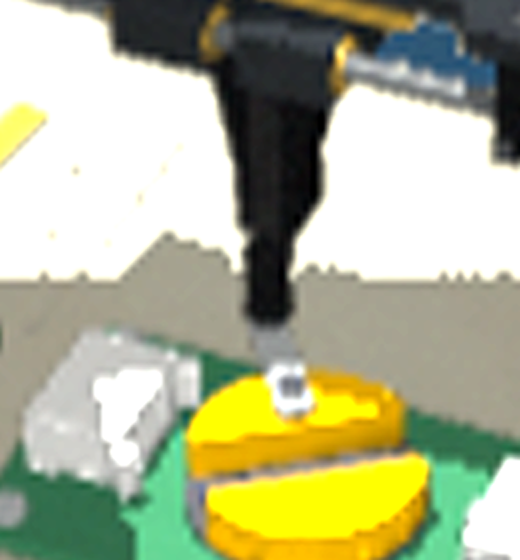

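Run:
```python
from h import *
p=np.load("p.npy");S=np.load("s2.npy");s=dict(ee_rot=S[:,:3],tcp_pos=S[:,3])
for a in np.linspace(.4,.7,4):
    k=[.052*np.cos(a-np.pi/2),.052*np.sin(a-np.pi/2)];e=[k[0]*60/52,k[1]*60/52]
    print(a,((proj("wrist",W(p,[k+[.065],k+[.036],e+[.033]]),s)-[230,200])*4).round().tolist())
print(((proj("wrist",W(p,[[.09,-.05,.008],[-.235,-.05,.008]]),s)-[230,200])*4).round().tolist())
print(((proj("wrist",[s['tcp_pos']+s['ee_rot']@np.array([x,y,.017]) for x in(-.0095,0,.0095) for y in(-.015,.015)],s)-[230,200])*4).round().tolist())
# base px of arm end in w2c and inital
```

```text
0.4 [[406.0, 193.0], [397.0, 123.0], [380.0, 80.0]]
0.5 [[377.0, 206.0], [371.0, 134.0], [350.0, 93.0]]
0.6 [[349.0, 221.0], [347.0, 148.0], [323.0, 109.0]]
0.7 [[324.0, 239.0], [325.0, 163.0], [298.0, 127.0]]
[[54.0, 62.0], [1567.0, 57.0]]
[[252.0, 174.0], [418.0, 173.0], [251.0, 125.0], [419.0, 125.0], [250.0, 75.0], [420.0, 75.0]]
```

Run:
```python
import cv2,numpy as np
o=[]
for f in("w1","w2"):
    a=cv2.imread(f"pics/{f}.png")[215:325,275:355];a=np.clip(255*(a/255.)**.4,0,255).astype('uint8');o.append(cv2.resize(a,None,fx=5,fy=5,interpolation=cv2.INTER_CUBIC))
cv2.imwrite("pics/w12.png",np.hstack(o))
```

```text
(no output)
```

View pics/w12.png

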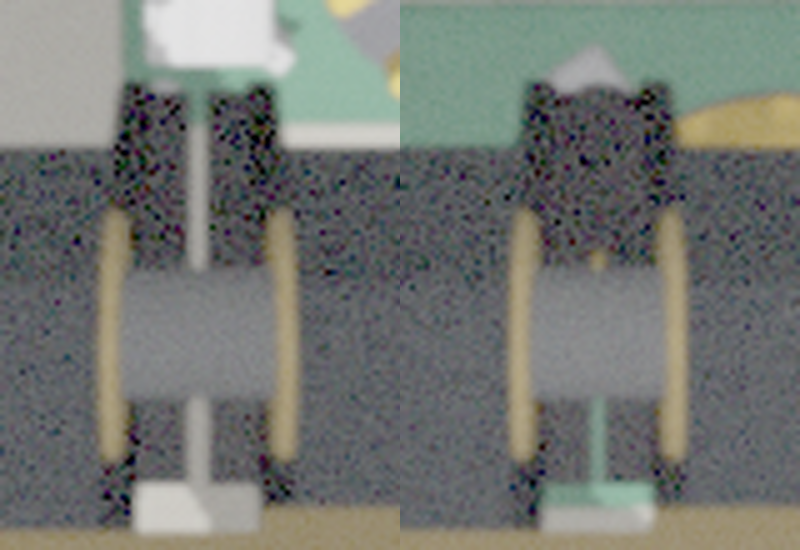

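```bash
python3 -m creep '[[0,0,0.02,0,0,0,0],[0,0,0.04,0,0,0,0],[0,0,0.055,0,0,0,0],[0,0,0.055,0,0,0,0]]'
python3 - <<'E'
from h import *
where()
im=r.capture("scene");cv2.imwrite("pics/s3.png",cv2.resize(np.clip(255*(im[165:235,270:350]/255.)**.6,0,255).astype('uint8'),None,fx=8,fy=8,interpolation=cv2.INTER_CUBIC))
im=r.capture("wrist");cv2.imwrite("pics/w3.png",cv2.resize(np.clip(255*(im[200:325,230:430]/255.)**.5,0,255).astype('uint8'),None,fx=4,fy=4,interpolation=cv2.INTER_CUBIC))
E
```

```text
time_s: 2.77
tcp_pos: [0.5906, 0.1172, 0.0586]
ee_rot: [[0.997, 0.083, 0.001], [0.083, -0.997, -0.002], [0.001, 0.002, -1.0]]
wrist_force: [0.7, -0.0, -0.0]
gripper_width: 0.01
t 2.77 winder mm [ 14.7 -49.2  58.6] F [ 0.7 -0.  -0. ] Fx_w -0.07 g 0.01
```

View pics/s3.png

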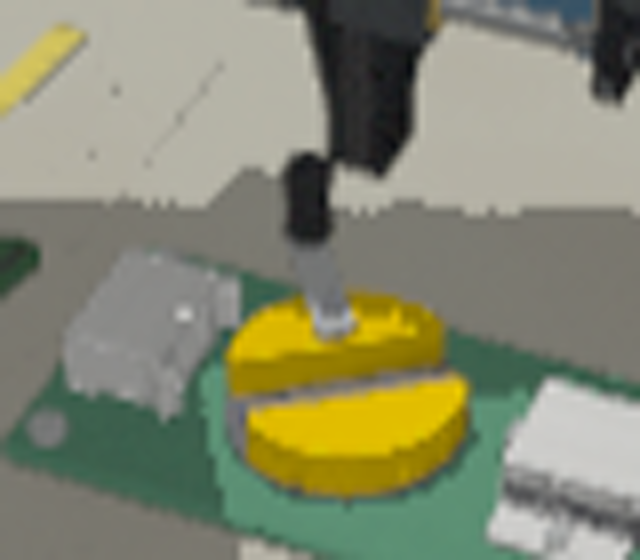

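View pics/w3.png

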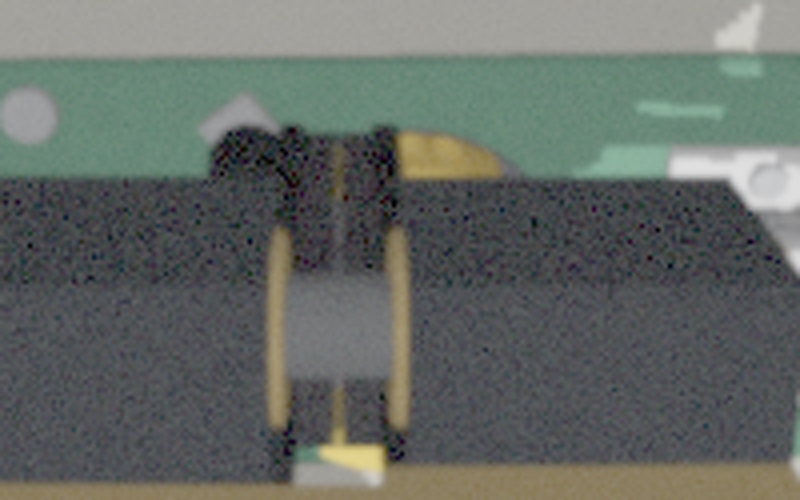

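Run:
```python
from h import *
s=r.sense();P=s['tcp_pos'];R=s['ee_rot'];print(P)
for z in (-.03,-.02,-.01,0,.01,.017):
  print(z,[((proj("scene",P+R@np.array([x,y,z]))-[270,165])*8).round().tolist()[0] for x,y in((0,0),(-.0095,.011),(-.0095,-.011),(.0095,.011))],((proj("wrist",P+R@np.array([.0095,.0,z]),s)-[230,200])*4).round()[0],((proj("wrist",P+R@np.array([-.0095,.0,z]),s)-[230,200])*4).round()[0])
p=np.load("p.npy");k=[.0307,-.042]
print(((proj("scene",W(p,[k+[.065],k+[.036]]))-[270,165])*8).round())
```

```text
[0.59068614 0.1178888  0.05861713]
-0.03 [[365.0, 92.0], [387.0, 120.0], [317.0, 101.0], [413.0, 82.0]] [335. 196.] [335. 317.]
-0.02 [[365.0, 119.0], [387.0, 147.0], [318.0, 128.0], [413.0, 110.0]] [335. 165.] [335. 280.]
-0.01 [[365.0, 145.0], [387.0, 174.0], [318.0, 155.0], [412.0, 136.0]] [335. 137.] [335. 247.]
0 [[365.0, 172.0], [387.0, 200.0], [318.0, 181.0], [412.0, 162.0]] [335. 112.] [335. 218.]
0.01 [[365.0, 198.0], [387.0, 226.0], [319.0, 207.0], [412.0, 188.0]] [335.  89.] [335. 191.]
0.017 [[365.0, 215.0], [387.0, 244.0], [319.0, 225.0], [412.0, 206.0]] [335.  75.] [335. 174.]
[[308. 156.]
 [309. 231.]]
```

```bash
python3 -m creep '[[0,0,0,-0.06,0,0,0],[0,-0.01,-0.08,-0.07,0,0,0],[0,-0.02,-0.165,-0.07,0,0,0],[0,-0.02,-0.165,-0.07,0,0,0],[0,-0.02,-0.165,0.0,0,0,0]]'
python3 - <<'E'
from h import *
where();go([.064,-.043,.035])
p=np.load("p.npy")
for x in(-.08,-.1,-.12):
  for y in (-.09,-.105,-.12): print(x,y,((proj("top",W(p,[[x,y,0],[x,y,.1]]))-[225,145])*4.4).round().tolist())
E
```

```text
time_s: 3.28
tcp_pos: [0.5836, 0.1696, 0.0625]
ee_rot: [[0.996, 0.087, 0.01], [0.087, -0.996, 0.003], [0.01, -0.002, -1.0]]
wrist_force: [0.6, 0.5, 1.5]
gripper_width: 0.009
t 3.28 winder mm [ 67.5 -46.6  62.5] F [0.6 0.5 1.5] Fx_w 0.49 g 0.009
shift [-0.0129  0.0116  0.0916] turn [-0.0005 -0.0033  0.001 ] dist 28.0
-0.08 -0.09 [[456.0, 108.0], [461.0, 61.0]]
-0.08 -0.105 [[453.0, 85.0], [458.0, 35.0]]
-0.08 -0.12 [[450.0, 62.0], [454.0, 10.0]]
-0.1 -0.09 [[487.0, 105.0], [496.0, 57.0]]
-0.1 -0.105 [[485.0, 82.0], [493.0, 32.0]]
-0.1 -0.12 [[482.0, 59.0], [489.0, 7.0]]
-0.12 -0.09 [[519.0, 102.0], [531.0, 53.0]]
-0.12 -0.105 [[516.0, 79.0], [527.0, 28.0]]
-0.12 -0.12 [[513.0, 56.0], [524.0, 3.0]]
```

```bash
python3 -m creep '[[0,-0.012,0.0,0.03,0,-0.003,0],[0,-0.012,0.0,0.06,0,-0.003,0],[0,-0.012,0,0.09,0,-0.003,0],[0,-0.012,0,0.09,0,-0.003,0]]'
python3 - <<'E'
from h import *
where();go([.05,-.043,.035]);go([.03,-.049,.035]);go([.019,-.051,.035])
im=r.capture("scene");cv2.imwrite("pics/s4.png",cv2.resize(np.clip(255*(im[165:235,270:350]/255.)**.6,0,255).astype('uint8'),None,fx=8,fy=8,interpolation=cv2.INTER_CUBIC))
E
```

```text
time_s: 3.62
tcp_pos: [0.5791, 0.1685, 0.0333]
ee_rot: [[0.996, 0.086, -0.003], [0.086, -0.996, 0.0], [-0.003, -0.0, -1.0]]
wrist_force: [0.5, -0.7, 0.5]
gripper_width: 0.004
t 3.62 winder mm [ 66.7 -42.   33.3] F [ 0.5 -0.7  0.5] Fx_w -0.73 g 0.004
shift [ 0.0032  0.0558 -0.0055] turn [-0.0001  0.0009  0.0008] dist 16.8
shift [ 0.023   0.1225 -0.0056] turn [-0.0001  0.0009  0.0008] dist 37.4
shift [ 0.0296  0.1592 -0.0056] turn [-0.0001  0.0009  0.0008] dist 48.6
```

View pics/s4.png

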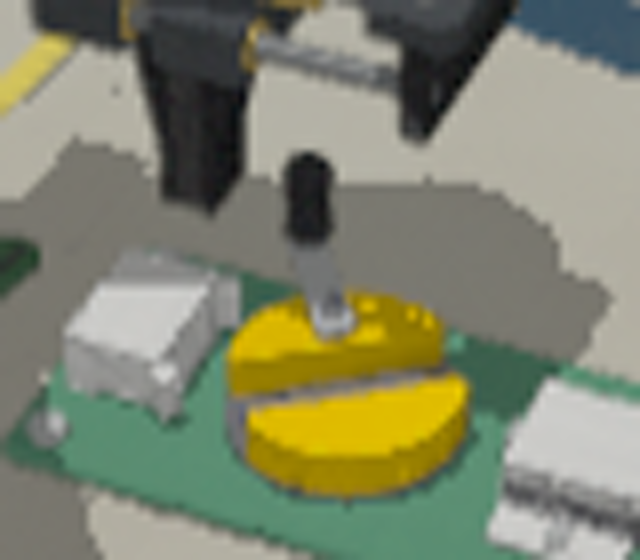

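```bash
python3 -m creep '[[0,0.003,0.04,-0.005,0,0,0],[0,0.01,0.07,-0.005,0,0,0],[0,0.017,0.1,-0.005,0,0,0],[0,0.024,0.125,-0.005,0,0,0],[0,0.027,0.14,-0.005,0,0,0]]'
python3 - <<'E'
from h import *
where();go([.019,-.051,.035])
im=r.capture("scene");a=cv2.resize(np.clip(255*(im[165:235,270:350]/255.)**.6,0,255).astype('uint8'),None,fx=5,fy=5,interpolation=cv2.INTER_CUBIC)
im=r.capture("top");b=cv2.resize(im[170:240,265:345],None,fx=5,fy=5,interpolation=cv2.INTER_CUBIC)
cv2.imwrite("pics/s5.png",np.hstack([a,b]))
E
```

```text
time_s: 4.08
tcp_pos: [0.5951, 0.1283, 0.0375]
ee_rot: [[0.996, 0.086, 0.006], [0.086, -0.996, 0.004], [0.007, -0.004, -1.0]]
wrist_force: [2.7, 3.7, -0.1]
gripper_width: 0.007
t 4.08 winder mm [ 25.3 -54.6  37.5] F [ 2.7  3.7 -0.1] Fx_w 3.46 g 0.007
shift [-0.012   0.021   0.0083] turn [-0.0013 -0.0022  0.0008] dist 7.7
```

View pics/s5.png

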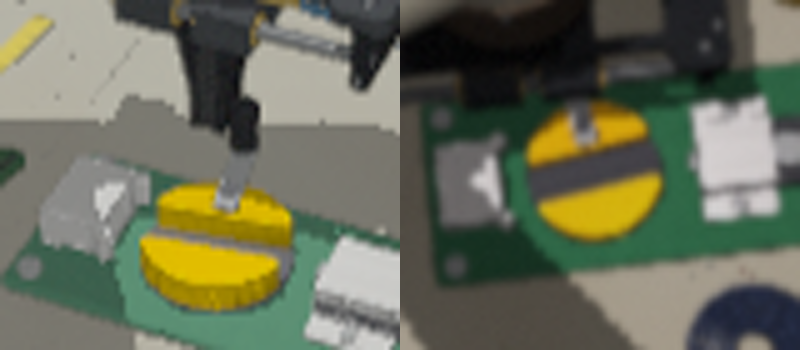

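```bash
python3 -m creep '[[0,-0.004,0.007,0.003,0,-0.002,0],[0,-0.01,0.014,0.006,0,-0.002,0],[0,-0.012,0.021,0.008,0,-0.002,0],[0,-0.012,0.021,0.008,0,-0.002,0]]'
python3 - <<'E'
from h import *
where();go([.019,-.051,.035])
im=r.capture("top");cv2.imwrite("pics/t6raw.png",im);b=cv2.resize(im[165:235,265:400],None,fx=5.9,fy=5.9,interpolation=cv2.INTER_CUBIC)
cv2.imwrite("pics/t6.png",b)
p=np.load("p.npy")
for a in(-.1,-.05,0,.05,.1,.15):
  c,s=np.cos(a),np.sin(a);print(a,((proj("top",W(p,[[u*.0344*c-v*.011*s,u*.0344*s+v*.011*c,.028] for u,v in((1,1),(1,-1),(-1,1),(-1,-1))]))-[265,165])*5.9).round().astype(int).tolist())
E
```

```text
time_s: 4.52
tcp_pos: [0.5906, 0.1206, 0.035]
ee_rot: [[0.996, 0.085, -0.003], [0.085, -0.996, 0.002], [-0.003, -0.003, -1.0]]
wrist_force: [1.9, 3.4, 1.0]
gripper_width: 0.002
t 4.52 winder mm [ 18.  -49.5  35. ] F [1.9 3.4 1. ] Fx_w 3.28 g 0.002
shift [ 0.0051 -0.0033 -0.0002] turn [-0.0008  0.0008  0.0005] dist 1.8
-0.1 [[143, 250], [143, 201], [299, 248], [298, 199]]
-0.05 [[144, 254], [142, 205], [300, 244], [297, 196]]
0 [[146, 257], [141, 209], [301, 240], [295, 192]]
0.05 [[148, 261], [140, 213], [302, 236], [294, 188]]
0.1 [[150, 265], [140, 217], [302, 232], [292, 185]]
0.15 [[152, 268], [140, 221], [302, 228], [290, 181]]
```

View pics/t6.png

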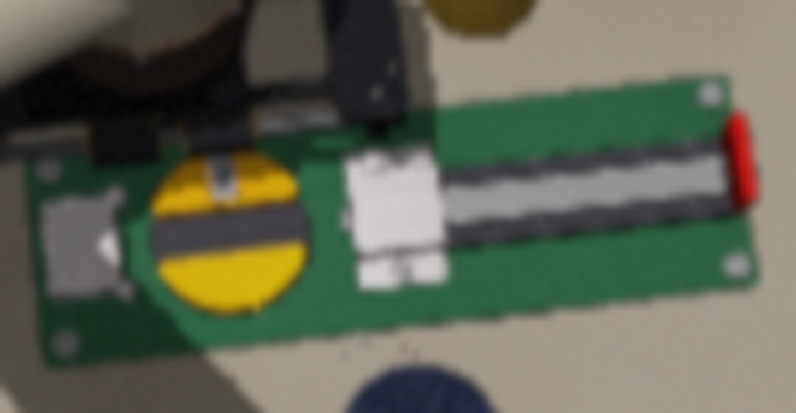

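```bash
python3 -m creep '[[0,0.0,-0.03,0,0,0,0],[0,0,-0.05,0,0,0,0],[0,0,-0.05,-0.12,0,0,0],[0,0,-0.05,-0.26,0,0,0],[0,0,-0.05,-0.4,0,0,0]]'; python3 -m creep '[[0,0,0.12,-0.1,0,0,0],[0,-0.1,0.24,-0.1,0,0,0],[0,-0.16,0.3,-0.1,0,0,0],[0,-0.16,0.3,-0.1,0,0,0]]';python3 - <<'E'
from h import *
where();go([-.27,0,.12])
s=r.sense();np.save("s7.npy",np.c_[s['ee_rot'],s['tcp_pos']]);im=r.capture("wrist");cv2.imwrite("pics/w7.png",im)
E
```

```text
time_s: 4.98
tcp_pos: [0.5876, 0.1349, 0.1539]
ee_rot: [[0.996, 0.086, -0.009], [0.086, -0.996, -0.001], [-0.009, 0.0, -1.0]]
wrist_force: [1.0, 0.5, -0.1]
gripper_width: 0.006
time_s: 5.32
tcp_pos: [0.5427, 0.0375, 0.1846]
ee_rot: [[0.997, 0.082, -0.014], [0.082, -0.997, -0.002], [-0.014, 0.001, -1.0]]
wrist_force: [-0.9, 0.8, -0.5]
gripper_width: 0.008
t 5.32 winder mm [-60.8   5.2 184.6] F [-0.9  0.8 -0.5] Fx_w 0.92 g 0.008
shift [0.0212 0.6971 0.2157] turn [ 0.0003  0.0045 -0.0005] dist 219.0
```

View pics/w7.png

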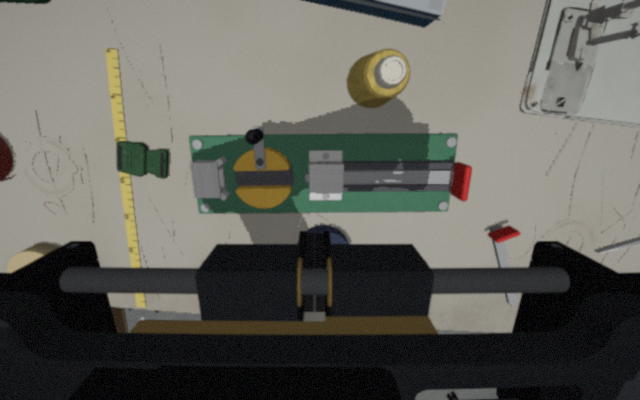

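Run:
```python
from h import *
a=cv2.imread("pics/w7.png")[125:220,180:480];cv2.imwrite("pics/w7c.png",cv2.resize(np.clip(255*(a/255.)**.6,0,255).astype('uint8'),None,fx=2.66,fy=2.66,interpolation=cv2.INTER_CUBIC))
a=a[10:90,45:195];cv2.imwrite("pics/w7d.png",cv2.resize(np.clip(255*(a/255.)**.6,0,255).astype('uint8'),None,fx=5.3,fy=5.3,interpolation=cv2.INTER_CUBIC))
p=np.load("p.npy");S=np.load("s7.npy");s=dict(ee_rot=S[:,:3],tcp_pos=S[:,3])
L=[[.09,-.05,.008],[-.235,-.05,.008],[-.235,.05,.008],[.09,.05,.008],[0,0,.028]]
print(proj("wrist",W(p,L),s).round(1).tolist())
for x in(-.24,-.235,-.23,-.225,-.22):print(x,proj("wrist",W(p,[[x,-.02,.058],[x,.02,.058]]),s).round(1).tolist())
```

```text
[[187.7, 134.7], [458.8, 133.9], [447.5, 212.3], [198.0, 213.2], [262.0, 178.9]]
-0.24 [[481.9, 166.6], [475.7, 202.3]]
-0.235 [[477.3, 166.6], [471.3, 202.3]]
-0.23 [[472.7, 166.6], [466.9, 202.3]]
-0.225 [[468.1, 166.6], [462.4, 202.3]]
-0.22 [[463.5, 166.6], [458.0, 202.4]]
```

View pics/w7d.png

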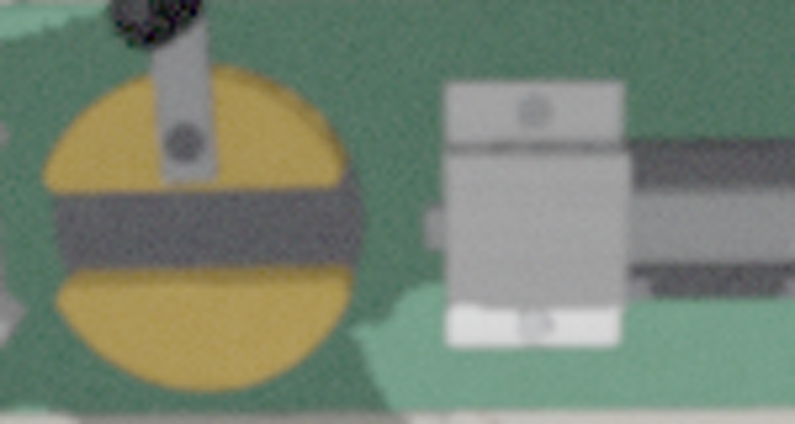

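View pics/w7c.png

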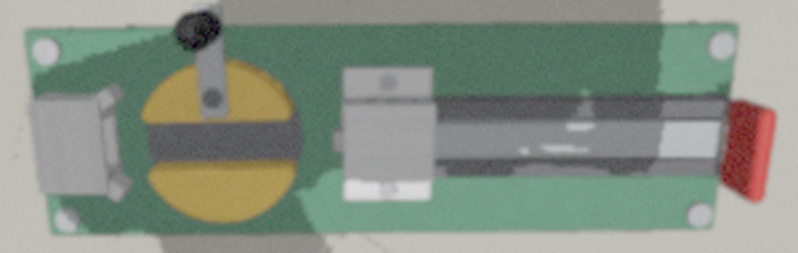

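```bash
python3 -m creep '[[0,0.02,0.7,0.05,0,0.004,0],[0,0.02,0.7,0.05,0,0.004,0],[0,0.02,0.7,0.05,0,0.004,0],[0,0.02,0.7,0.05,0,0.004,0],[0,0.02,0.7,0.05,0,0.004,0]]'
python3 - <<'E'
from h import *
where();go([-.27,0,.028])
E
```

```text
time_s: 5.78
tcp_pos: [0.5677, -0.1667, 0.1691]
ee_rot: [[0.996, 0.085, -0.001], [0.085, -0.996, -0.001], [-0.001, 0.001, -1.0]]
wrist_force: [1.0, 0.1, -0.7]
gripper_width: 0.005
t 5.78 winder mm [-266.3   -2.7  169.1] F [ 1.   0.1 -0.7] Fx_w 0.01 g 0.005
shift [-0.0082  0.0118  0.4703] turn [0.0003 0.0005 0.0004] dist 141.1
```

```bash
python3 -m creep '[[0,-0.008,0.012,0.13,0,0,0],[0,-0.008,0.012,0.26,0,0,0],[0,-0.008,0.012,0.36,0,0,0],[0,-0.008,0.012,0.43,0,0,0],[0,-0.008,0.012,0.46,0,0,0]]'
python3 - <<'E'
from h import *
where();go([-.24,0,.028]);go([-.17,0,.028])
im=r.capture("scene");a=cv2.resize(np.clip(255*(im[170:270,300:460]/255.)**.6,0,255).astype('uint8'),None,fx=5,fy=5,interpolation=cv2.INTER_CUBIC);cv2.imwrite("pics/s8.png",a)
E
```

```text
time_s: 6.2
tcp_pos: [0.5626, -0.1699, 0.0265]
ee_rot: [[0.996, 0.085, -0.011], [0.085, -0.996, -0.0], [-0.011, -0.0, -1.0]]
wrist_force: [-0.9, -0.2, -0.1]
gripper_width: 0.008
t 6.20 winder mm [-269.1    2.7   26.5] F [-0.9 -0.2 -0.1] Fx_w -0.17 g 0.008
shift [ 0.009  -0.0969 -0.0052] turn [-0.0002  0.0033  0.0004] dist 29.2
shift [ 0.0092 -0.3302 -0.0051] turn [-0.0002  0.0033  0.0004] dist 99.1
```

View pics/s8.png

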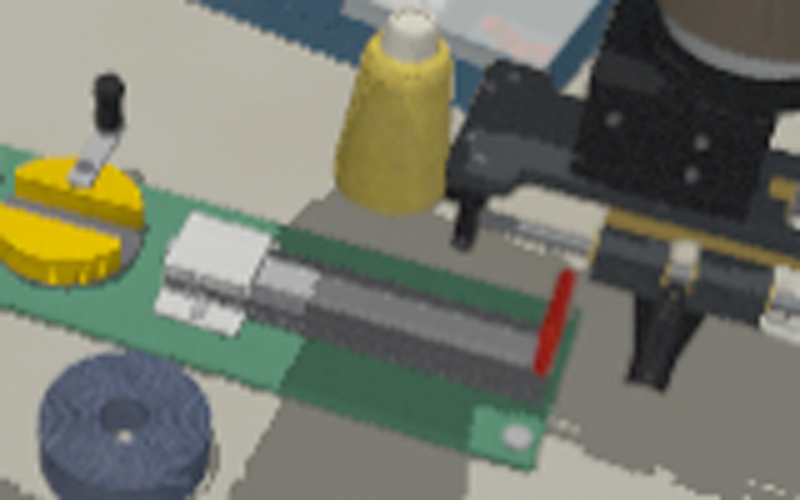

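```bash
python3 -m creep '[[0,0.009,-0.05,-0.005,0,0.003,0],[0,0.009,-0.09,-0.005,0,0.003,0],[0,0.009,-0.13,-0.005,0,0.003,0],[0,0.009,-0.17,-0.005,0,0.003,0],[0,0.009,-0.21,-0.005,0,0.003,0]]'
python3 - <<'E'
from h import *
where();go([-.16,0,.03]);
im=r.capture("scene");a=cv2.resize(np.clip(255*(im[170:270,270:430]/255.)**.6,0,255).astype('uint8'),None,fx=5,fy=5,interpolation=cv2.INTER_CUBIC);cv2.imwrite("pics/s9.png",a)
E
```

```text
time_s: 6.67
tcp_pos: [0.5607, -0.1055, 0.0291]
ee_rot: [[0.996, 0.086, 0.001], [0.086, -0.996, 0.0], [0.001, -0.0, -1.0]]
wrist_force: [0.8, -1.7, -0.2]
gripper_width: 0.008
t 6.67 winder mm [-204.8   -0.8   29.1] F [ 0.8 -1.7 -0.2] Fx_w -1.77 g 0.008
shift [-0.0024 -0.1493 -0.003 ] turn [-0.     -0.0003  0.0008] dist 44.8
```

View pics/s9.png

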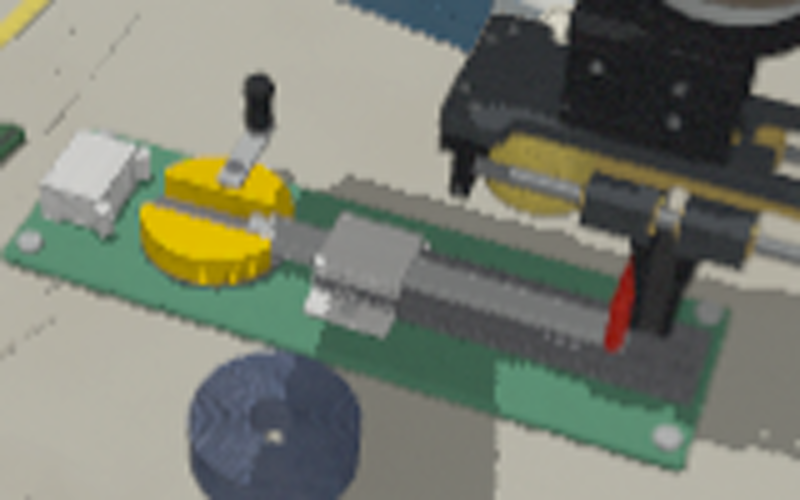

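```bash
python3 -m creep '[[0,0,-0.035,0,0,0,0],[0,-0.001,-0.07,0,0,0,0],[0,-0.002,-0.1,0,0,0,0],[0,-0.002,-0.13,0,0,0,0],[0,-0.002,-0.15,0,0,0,0]]'
python3 - <<'E'
from h import *
where();go([-.13,0,.03]);go([-.119,0,.03])
im=r.capture("scene");a=cv2.resize(np.clip(255*(im[170:270,270:430]/255.)**.6,0,255).astype('uint8'),None,fx=5,fy=5,interpolation=cv2.INTER_CUBIC);cv2.imwrite("pics/s10.png",a)
E
```

```text
time_s: 7.13
tcp_pos: [0.5563, -0.0583, 0.0296]
ee_rot: [[0.996, 0.088, 0.002], [0.088, -0.996, 0.0], [0.002, -0.0, -1.0]]
wrist_force: [-1.7, -3.9, 3.0]
gripper_width: 0.006
t 7.13 winder mm [-157.4   -0.4   29.6] F [-1.7 -3.9  3. ] Fx_w -3.74 g 0.006
shift [-0.0008 -0.0913 -0.0014] turn [-0.0001 -0.0005  0.0015] dist 27.4
shift [-0.0006 -0.128  -0.0014] turn [-0.0001 -0.0005  0.0015] dist 38.4
```

View pics/s10.png

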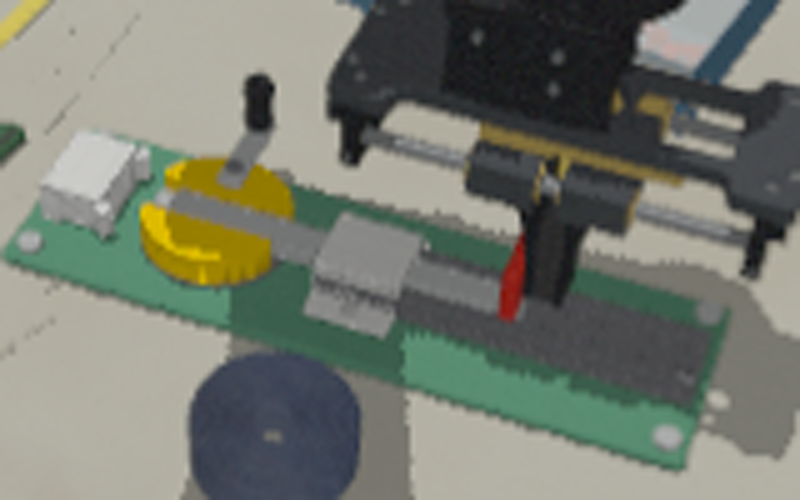

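```bash
python3 -m creep '[[0,0,-0.025,0,0,0,0],[0,-0.001,-0.05,0,0,0,0],[0,-0.001,-0.075,0,0,0,0],[0,-0.001,-0.095,0,0,0,0],[0,-0.001,-0.105,0,0,0,0]]'
python3 - <<'E'
from h import *
where();go([-.119,0,.03])
E
```

```text
time_s: 7.6
tcp_pos: [0.553, -0.0255, 0.0295]
ee_rot: [[0.996, 0.089, 0.001], [0.089, -0.996, 0.001], [0.001, -0.001, -1.0]]
wrist_force: [0.4, -3.7, 1.9]
gripper_width: 0.004
t 7.60 winder mm [-1.244e+02  1.000e-01  2.950e+01] F [ 0.4 -3.7  1.9] Fx_w -3.74 g 0.004
shift [ 0.0006 -0.018  -0.0017] turn [-0.0002 -0.0005  0.0018] dist 5.4
```

```bash
python3 -m creep '[[0,0,-0.008,0,0,0,0],[0,0,-0.014,0,0,0,0],[0,0,-0.018,0,0,0,0],[0,0,-0.022,0,0,0,0]]'
python3 - <<'E'
from h import *
where();go([-.119,0,.03])
im=r.capture("scene");a=cv2.resize(np.clip(255*(im[170:270,270:430]/255.)**.6,0,255).astype('uint8'),None,fx=5,fy=5,interpolation=cv2.INTER_CUBIC);cv2.imwrite("pics/s11.png",a)
E
```

```text
time_s: 7.93
tcp_pos: [0.5524, -0.0189, 0.0294]
ee_rot: [[0.996, 0.089, 0.001], [0.089, -0.996, 0.001], [0.001, -0.001, -1.0]]
wrist_force: [-0.3, -2.8, 0.9]
gripper_width: 0.007
t 7.93 winder mm [-117.8    0.2   29.4] F [-0.3 -2.8  0.9] Fx_w -2.73 g 0.007
shift [ 0.0008  0.004  -0.0019] turn [-0.0002 -0.0004  0.0018] dist 1.3
```

View pics/s11.png

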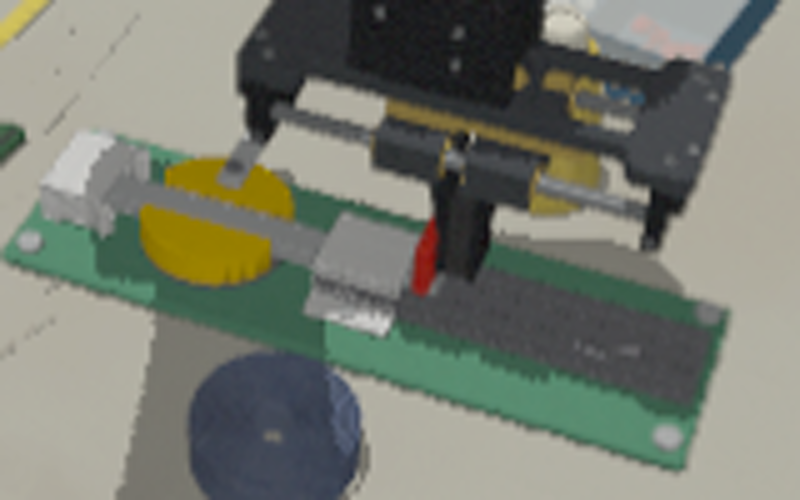

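```bash
python3 -m creep '[[0,0,-0.003,0,0,0,0],[0,0,-0.006,0,0,0,0],[0,0,-0.009,0,0,0,0]]'; python3 -c "
from h import *
where()"; python3 -m creep '[[0,0,-0.003,0,0,0,0],[0,0,-0.006,0,0,0,0],[0,0,-0.008,0,0,0,0]]'; python3 -c "
from h import *
where()"
```

```text
time_s: 8.23
tcp_pos: [0.552, -0.0175, 0.0295]
ee_rot: [[0.996, 0.089, 0.0], [0.089, -0.996, -0.001], [0.0, 0.001, -1.0]]
wrist_force: [1.5, -12.5, 1.9]
gripper_width: 0.005
t 8.23 winder mm [-116.4    0.5   29.5] F [  1.5 -12.5   1.9] Fx_w -12.56 g 0.005
time_s: 8.48
tcp_pos: [0.5514, -0.0176, 0.0295]
ee_rot: [[0.996, 0.089, -0.001], [0.089, -0.996, -0.004], [-0.002, 0.004, -1.0]]
wrist_force: [1.8, -14.9, 0.9]
gripper_width: 0.002
t 8.48 winder mm [-116.4    1.2   29.5] F [  1.8 -14.9   0.9] Fx_w -15.0 g 0.002
```

```bash
python3 -m creep '[[0,0,0.04,0,0,0,0],[0,0,0.1,0,0,0,0],[0,0,0.15,-0.1,0,0,0],[0,0,0.15,-0.25,0,0,0],[0,0,0.15,-0.4,0,0,0]]'; python3 -m creep '[[0,0,0,-0.1,0,0,0],[0,0,0,-0.2,0,0,0],[0,0,0,-0.2,0,0,0]]';python3 - <<'E'
from h import *
where()
s=r.sense();S=s
im=r.capture("wrist");cv2.imwrite("pics/w12r.png",im);cv2.imwrite("pics/w13.png",cv2.resize(np.clip(255*(im[100:250,80:480]/255.)**.6,0,255).astype('uint8'),None,fx=2,fy=2,interpolation=cv2.INTER_CUBIC))
im=r.capture("scene");a=cv2.resize(np.clip(255*(im[170:270,270:430]/255.)**.6,0,255).astype('uint8'),None,fx=5,fy=5,interpolation=cv2.INTER_CUBIC);cv2.imwrite("pics/s13.png",a)
im=r.capture("top");cv2.imwrite("pics/t13.png",cv2.resize(im[165:235,265:400],None,fx=5.9,fy=5.9,interpolation=cv2.INTER_CUBIC))
p=np.load("p.npy")
for x in(-.115,-.112,-.108,-.104):
  L=W(p,[[x,-.02,.058],[x,.02,.058]]);print(x,((proj("wrist",L,s)-[80,100])*2).round().tolist(),((proj("scene",L)-[270,170])*5).round().tolist(),((proj("top",L)-[265,165])*5.9).round().tolist())
E
```

```text
time_s: 8.9
tcp_pos: [0.5542, -0.0625, 0.1428]
ee_rot: [[0.996, 0.087, -0.006], [0.087, -0.996, -0.004], [-0.006, 0.004, -1.0]]
wrist_force: [1.1, -0.3, 0.8]
gripper_width: 0.003
time_s: 9.15
tcp_pos: [0.5584, -0.0619, 0.2097]
ee_rot: [[0.996, 0.088, 0.008], [0.088, -0.996, -0.003], [0.008, 0.004, -1.0]]
wrist_force: [0.8, 0.0, 0.6]
gripper_width: 0.003
t 9.15 winder mm [-161.1   -2.1  209.7] F [0.8 0.  0.6] Fx_w -0.04 g 0.003
-0.115 [[387.0, 143.0], [389.0, 210.0]] [[471.0, 196.0], [442.0, 255.0]] [[478.0, 138.0], [489.0, 228.0]]
-0.112 [[381.0, 143.0], [384.0, 210.0]] [[465.0, 195.0], [436.0, 253.0]] [[471.0, 138.0], [483.0, 229.0]]
-0.108 [[374.0, 143.0], [377.0, 210.0]] [[456.0, 192.0], [427.0, 250.0]] [[462.0, 139.0], [473.0, 230.0]]
-0.104 [[368.0, 143.0], [371.0, 210.0]] [[448.0, 190.0], [418.0, 247.0]] [[453.0, 140.0], [464.0, 231.0]]
```

View pics/w13.png

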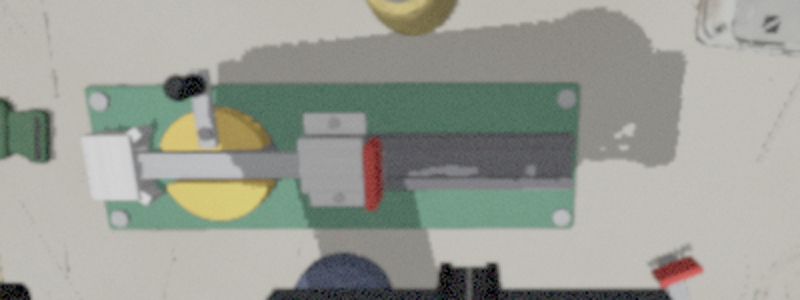

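View pics/s13.png

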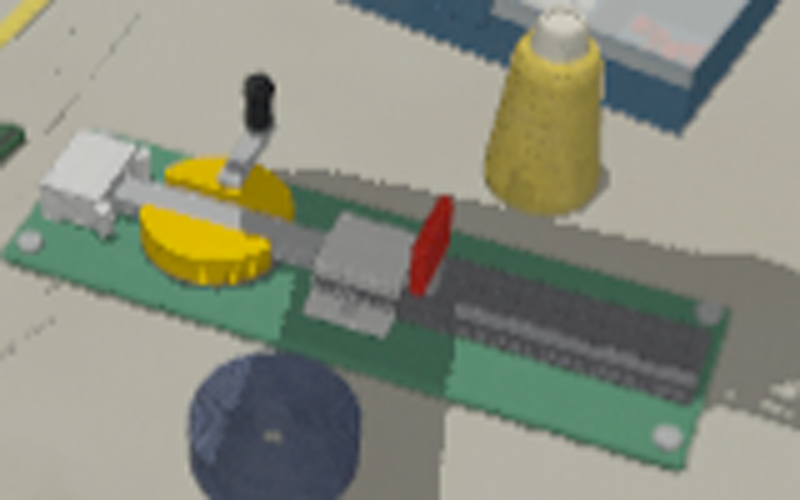

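View pics/t13.png

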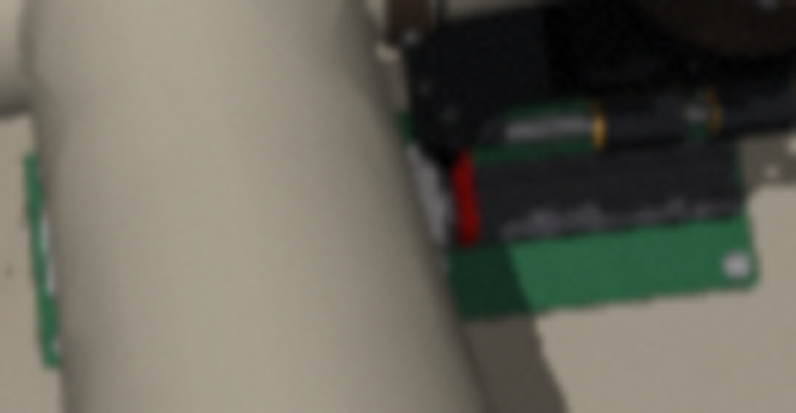

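Run:
```python
from h import *
a=cv2.imread("pics/scene0.png");b=r.capture("scene")
for n,(x0,y0,x1,y1) in dict(cone=(362,168,398,215),roll=(303,238,346,275),buckle=(245,185,277,208)).items():
    t=a[y0:y1,x0:x1].astype(np.float32).mean(2);g=b.astype(np.float32).mean(2)[y0-6:y1+6,x0-6:x1+6]
    m=cv2.matchTemplate(g,t,cv2.TM_CCOEFF_NORMED);print(n,m.max().round(3),np.array(np.unravel_index(m.argmax(),m.shape))-6)
where()
```

```text
cone 0.943 [0 0]
roll 0.883 [0 0]
buckle 1.0 [0 0]
t 9.35 winder mm [-160.7    2.6  201.3] F [ 0.1 -0.3 -0.2] Fx_w -0.36 g 0.002
```

```bash
python3 -c "
from station import r
print(r.finish_job())"
```

```text
the job is handed in; nothing more can be done
None
```

The winder is locked as far as I could check. I pushed the knob round to slot angle about 0, then pushed the bar by its red plate through the disc until it stopped hard in the keeper. The gripper backed off and rose clear, and I handed the job in at about 9.4 s.

- **Disc:** before I pushed the bar, the wrist picture showed the slot within about 1.5° of the bar's line.
- **Bar:** it slid at 2–4 N, then the force rose to 12.5 and 15 N with no further movement. That fits the nose being against the end wall, but I did not see it directly because the keeper hides it.
- **Plate position:** the plate's rear face measured -107 mm in the scene view and about -111 mm in the wrist and top views, against -108 mm for home. The views differ by about 4 mm, so the hard stop is the better evidence.
- **Other objects:** matching the cone, roll and buckle in the scene picture against the first one showed no shift.

**One miss:** my first knob push passed just over the knob without touching it. With the jaws shut, the fingertips sat about 8 mm behind the tool point, not 17 mm ahead as the data said. I went lower and repeated the push.

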